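# Register a ceramic sensor disc against the alignment bar of a bonding jig

### The job

The ceramic sensor disc lies in the nest of the bonding jig with its flat turned away from the alignment bar. With a fingertip pressed gently on its face, turn the disc in the nest until its flat lies flush against the sprung alignment bar, and lift the fingertip; then swing the keeper in over the disc as far as its stop, so that the disc is held down in that position. The ceramic is brittle: never press on it with more than 12 N; keep the disc down in its nest, and leave the jar, the connector block and the relay beside the jig where they are.

Things in the scene. Friction and masses are not known exactly. Their poses are not given: they have to be found in the camera images.
- bonding_jig: Fixed jig on an aluminium base plate, top 20 mm above the bench. Origin on the bench under the nest's centre; x points from nest to alignment bar, z up. Base: x -68 to +118, y -114 to +66 mm. Nest: a free-turning shallow metal cup (rim top 30 mm above the bench, radius 46 to 49.5 mm) inside a dark fixed ring (to radius 57 mm, same height). Guide block at x = 83 mm, 30 x 70 mm, top at 45 mm.
- nest_centre (a point): Centre of the nest, 28 mm above the bench, where the centre of the disc's underside lies; axes as the jig's.
- platen (a joint): Travel in m, downwards, of the sprung carrier under nest and disc. 0 at rest; it yields once the press on the disc exceeds about 3 to 4 N, then about 6 N per mm, to a hard stop at 0.0017 (about 13 N).
- sensor_disc: White ceramic disc, 90 mm diameter, 6 mm thick, 0.15 kg, metal tracks on top, with a straight flat 41 mm long, 40 mm from the centre. Origin at the centre of its underside; x points to the middle of the flat, z up. Its top is 34 mm above the bench, 4 mm above the nest's rim; 1 mm play. It turns, with the cup, under a fingertip pressing 5 to 10 N 29 mm off centre; a light touch slips.
- align_bar (a joint): Travel in m of the sprung alignment bar away from the nest. At 0 its face is 38 mm from the nest's centre; the spring pushes towards the disc with 2 to 3 N. It reads about 0.006 on the disc's round edge and about 0.001 when the flat lies against it. Within some 10 degrees of that it pulls the flat in by itself once the fingertip is lifted.
- bar_face (a point): Middle of the steel alignment bar's face towards the disc, 35.5 mm above the bench. The bar is 14 mm thick, 40 mm wide, 8.5 mm high (top at 40 mm).
- keeper (a joint): Angle in rad of the swing keeper about its upright post, at x = 0, y = -78 mm in the jig's frame: 2.1 at its stop, with the arm along the jig's +y over the disc (closed); at 0.53 the arm points along -x (open, well clear). It grows clockwise seen from above and stays where left. In the last 0.5 rad its nose rides up on the disc, which takes a push of up to about 15 N on the pin.
- keeper_nose (a point): Lowest point of the keeper's black round nose, 43 mm from the post, 33.3 mm above the bench: 0.7 mm lower than the resting disc's top, so that the closed keeper presses disc and carrier down.
- keeper_pin (a point): On the axis of the upright knurled steel pin by which the keeper is swung, 26 mm from the post along its arm, 57 mm above the bench. The pin is 11 mm in diameter and its top is 65 mm above the bench; the arm's top is at 45 mm.
- flux_jar: Small round flux jar with a screw lid, 48 mm diameter, 26 mm high, standing by the jig's +y side; origin at the centre of its underside.
- connector_block: Small metal-faced panel connector block with a round socket on top, 36 x 44 mm, 25 mm high, standing in front of the jig (on its -x side); origin at the centre of its underside.
- relay: Small plug-in relay, 21 x 27 mm, 34 mm high, standing by the jig's -y side; origin at the centre of its underside.

How it is judged:
On the way:
1. the disc has been turned until its flat lies against the alignment bar, the fingers off it and the keeper still open (angle between the x axis of sensor_disc and the x axis of bonding_jig, either way round below 0.035 rad and value of joint align_bar below 0.0025 m and horizontal distance between sensor_disc and nest_centre below 0.004 m and angle between sensor_disc's own z axis and vertical below 0.06 rad and contact force between the fingers and sensor_disc below 0.2 N and value of joint keeper below 1.2 rad), for 0.3 s.
At the end, for the whole second after the job is handed in: The disc lies at rest in its nest (centre within 4 mm, tilted less than 0.06 rad), its flat against the alignment bar (within 0.035 rad, the bar at less than 2.5 mm of its travel), and the keeper is closed over it (at least 2.0 of 2.1 rad) (angle between the x axis of sensor_disc and the x axis of bonding_jig, either way round below 0.035 rad and value of joint align_bar below 0.0025 m and horizontal distance between sensor_disc and nest_centre below 0.004 m and angle between sensor_disc's own z axis and vertical below 0.06 rad and value of joint keeper above 2 rad and angular speed of sensor_disc below 0.05 rad/s); the robot touches nothing.
It fails at once if the fingers press on the disc with more than 12 N (contact force between the fingers and sensor_disc above 12 N).
It fails at once if the disc is lifted or tipped out of its nest (z of sensor_disc in the frame of nest_centre above 0.006 m or horizontal distance between sensor_disc and nest_centre above 0.008 m or angle between sensor_disc's own z axis and vertical above 0.2 rad).
It fails at once if the jar, the connector block or the relay is moved by more than 15 mm (distance of any of flux_jar, connector_block, relay from where it was at the start of the episode above 0.015 m).
It also fails if it takes over 61 s, if anything falls off the work surface, if the arm or the gripper's body presses on something with over 40 N, if the wrist force passes 120 N, or if a joint passes its speed limit or range.

### The arm

A 6-joint arm with a two-finger parallel gripper is mounted at the origin on a cart in front of the work surface, level with it; the furniture and walls round the work are solid. World frame = base frame: x ahead of the robot, y to its left, z up, the work surface at z = 0. Lengths are in m, angles in rad, forces in N, time in s.
With the tool pointing down it reaches from about 0.35 to 0.975 m from the base axis. Payload 4.9 kg.
Tool frame: the origin (TCP) lies midway between the tips of the shut fingers; the grasp point (between the pads) lies 19 mm behind it; z points along the fingers, y is the line along which they close (so a half turn about z gives the same grasp; the last joint's range is limited). The gripper opens to 85 mm and grips with 20 to 120 N. Pads are 22 mm wide; open, the fingers measure 114 mm over their backs; the gripper's body (76 mm by 85 mm) begins 54 mm behind the grasp point. The pads swing forward as they close: fully open they stand 13 mm farther back than shut.
Start: joints at [1.127, 0.053, 1.613, -0, 1.476, -0.119], TCP at [0.199, 0.592, 0.231] pointing down, gripper open.
Joint ranges: [-3.01, 3.01], [-1.01, 2.22], [0.06, 2.58], [-1.02, 4.17], [0.09, 2.62], [-3.14, 3.14]. Speed limits (rad/s): [2.57, 2.57, 3.14, 3.14, 3.14, 3.14].

### API

Orientations are given as a unit quaternion [w, x, y, z].
In Python, from plant import manip, cam, telemetry, ticket gives the robot as it stands (manip), with the cameras (cam), the readings (telemetry) and the job (ticket).
- The arm moves only by the shell command python3 shift.py 'ROWS'. ROWS is a JSON object whose key "deltas" holds a list of rows, 1 to 5 of them, each of 7 numbers: the opening from 0.0 (shut) to 1.0 (fully open), then dx, dy, dz in m, then a rotation vector rx, ry, rz in rad; each row shifts and turns the commanded pose from where the row before left it, along the tool's axes as they then stand; what a row does not reach is not made up. A row lasts 1/8 s, in which the tool goes at most 0.0625 m and 0.188 rad, less where a joint would pass 70% of its speed; a pose out of reach is approached as far as the arm can. The fingers move at their own pace and stop on an object; the grip force is fixed at half the most. Time passes only in rows, so rows that do not move let the fingers close. It prints the time, the measured TCP pose, the force, the opening and the grip force at its end. Input that does not fit is refused with a message, and nothing moves.
- telemetry.state(): the state, without advancing time (a new reading comes with each control period).
- cam.grab_frame(name): name is "scene" or "top" or "wrist"; returns the picture (400x640x3 uint8, red, green, blue); there is no depth.
- cam.camera_params(name): a dict with "intrinsics" (3x3 intrinsics, pixels), "xyz" and "orientation" of the camera in the world. Camera axes: x right, y down, z forward; pixel columns grow to the right and rows downward; lengths in m; the calibration is good to about 2 mm. A picture is of the moment at which its call begins: read the wrist's pose just before it. camera_params takes no time and is no camera call; for the wrist camera it gives the pose at the moment of the call.
- ticket.job_done(): hands the job in; it is judged then, once.
The state is a dict: "time": time; "joint_pos": joint angles; "joint_vel": joint speeds; "joint_efforts": joint torques, N m; "tool_pos": TCP position; "tool_rot": TCP orientation; "contact_force": force on the tool from outside, world axes, zero at the start; "ft_torque": the same for the moment, N m; "gripper_width": opening from 0.0 (shut) to 1.0 (fully open); "grasp_force": force on a finger pad.
Only numpy, scipy, OpenCV 4.12 (cv2) and the standard library are available. Lean on these libraries where they do the work, as an engineer would, in place of code of your own. Each camera call takes 0.05 s, during which the arm holds its last target. There are 200 camera calls.

## Working session

There is one attempt and no reset: what is moved stays moved. The work goes in short steps, Python scripts to look and compute and a shell command to move; the robot and the scene stay as the last step left them, time stands still between calls to the robot, and variables do not carry over. Pictures are saved under pics/ and viewed, at most 10 in all, crops included, and the job is handed in when it is done.

```bash
ls; mkdir -p pics
python3 - <<'E'
from plant import manip, cam, telemetry, ticket
import cv2, numpy as np
for n in ("scene","top"):
    im=cam.grab_frame(n); cv2.imwrite(f"pics/{n}0.png",im[:,:,::-1])
    p=cam.camera_params(n); print(n,np.round(p["intrinsics"],1).tolist(),p["xyz"],p["orientation"])
a=cv2.imread("pics/top0.png"); 
s=telemetry.state(); print(s)
E
```

```text
pics
plant.py
shift.py
scene [[429.7, 0.0, 328.4], [0.0, 429.7, 200.1], [0.0, 0.0, 1.0]] [-0.07818247 -0.3545876   0.46316478] [-0.43948664  0.7363433  -0.43912691  0.26798804]
top [[482.4, 0.0, 321.6], [0.0, 482.4, 197.8], [0.0, 0.0, 1.0]] [0.4303533  0.00949259 0.89776499] [-0.0681369   0.71311098 -0.69554281  0.05522954]
{'time': 0.1, 'joint_pos': array([ 1.12699864e+00,  5.32995773e-02,  1.61421209e+00,  7.25929484e-06,
        1.47600480e+00, -1.18994410e-01]), 'joint_vel': array([-1.53459580e-04, -7.78154255e-05, -2.66033955e-03,  2.77611529e-04,
        4.02260793e-04,  1.41695788e-03]), 'joint_efforts': array([ 2.47258968e-04, -3.94899273e+01, -3.71363997e+01, -7.02999660e-05,
        3.84012747e-03,  2.59977605e-05]), 'tool_pos': array([0.19919138, 0.59178764, 0.23014745]), 'tool_rot': array([-2.70589899e-04,  1.61688974e-01,  9.86841300e-01, -9.23071451e-04]), 'contact_force': array([-0.48494659, -0.30547272, -0.03092729]), 'ft_torque': array([ 0.03576896, -0.02910634, -0.01226832]), 'grasp_force': 0.0, 'gripper_width': 1.0008092676511566}
```

View pics/top0.png

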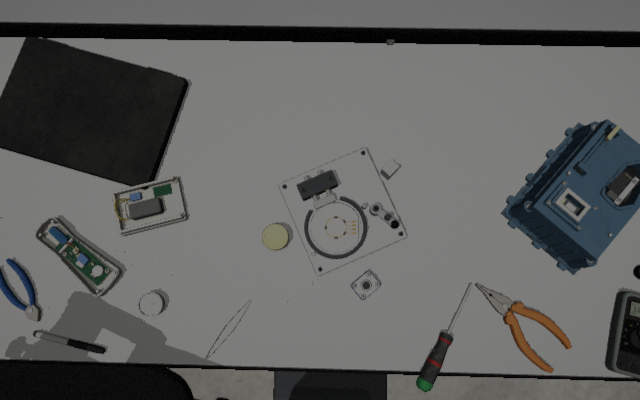

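View pics/scene0.png

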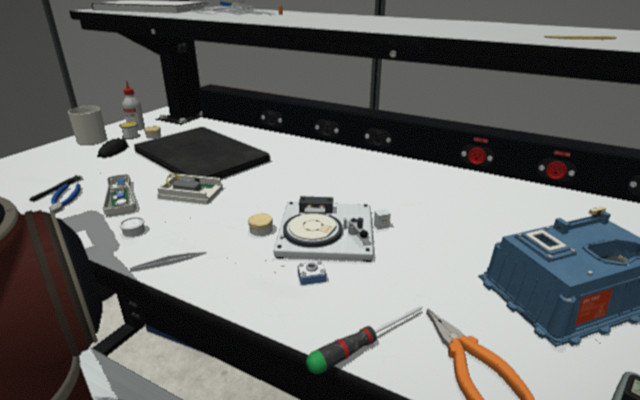

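The top view shows the jig centred near (335,227), with the bar and guide block towards the upper left, (320,185). The keeper is at about (385,215), the jar at (275,237), the connector at (366,284) and the relay at (391,168). I'll enlarge both views.

Run:
```python
import cv2,numpy as np
a=cv2.imread("pics/top0.png")[140:280,265:425]; b=cv2.imread("pics/scene0.png")[190:265,270:380]
cv2.imwrite("pics/topc.png",cv2.convertScaleAbs(cv2.resize(a,None,fx=4.25,fy=4.25,interpolation=cv2.INTER_CUBIC),alpha=1.4))
cv2.imwrite("pics/scenec.png",cv2.convertScaleAbs(cv2.resize(b,None,fx=7,fy=7,interpolation=cv2.INTER_CUBIC),alpha=1.2))
```

```text
(no output)
```

View pics/topc.png

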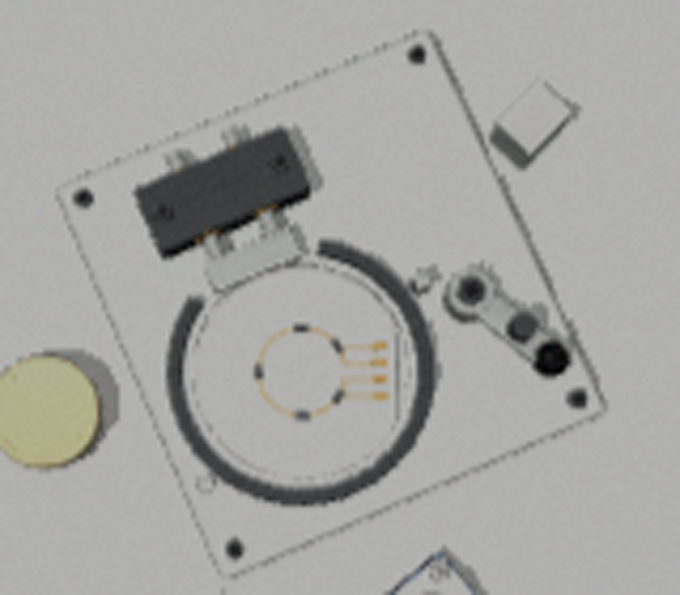

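View pics/scenec.png

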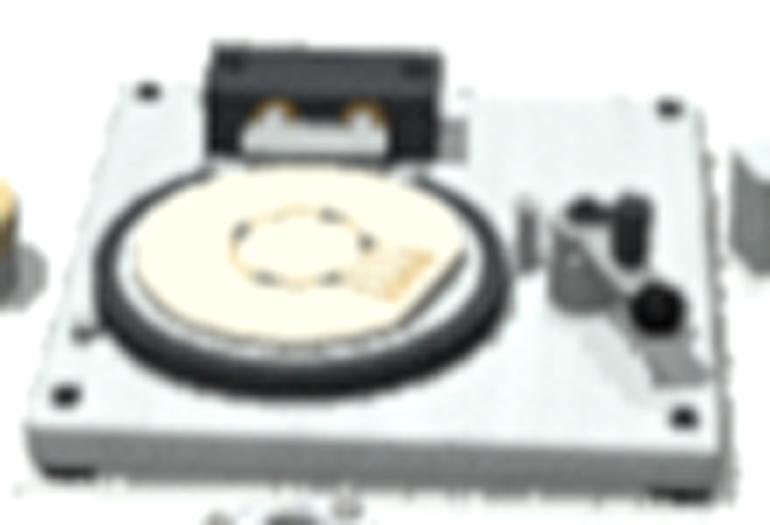

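The enlarged crops show:
- **Disc:** centre near (302,372) in the top crop. Its flat faces image right at x≈398.
- **Bar:** towards the upper left, face middle near (262,275).
- **Keeper:** post at (470,290), pin at (522,326), nose at (550,358). It is open and points down-right.

```bash
cat > h.py <<'E'
from plant import manip, cam, telemetry, ticket
import numpy as np
from scipy.spatial.transform import Rotation as R
def rot(q): return R.from_quat([q[1],q[2],q[3],q[0]]).as_matrix()
def ray(n,uv,p=None):
    p=p or cam.camera_params(n)
    d=rot(p["orientation"])@np.linalg.solve(np.array(p["intrinsics"]),[uv[0],uv[1],1.]); return np.array(p["xyz"]),d
def plane(n,uv,z,p=None):
    o,d=ray(n,uv,p); return o+d*(z-o[2])/d[2]
def tri(*rs):
    A=np.zeros((3,3));b=np.zeros(3)
    for o,d in rs:
        d=d/np.linalg.norm(d);M=np.eye(3)-np.outer(d,d);A+=M;b+=M@o
    x=np.linalg.solve(A,b); return x,[np.linalg.norm(np.cross(x-o,d/np.linalg.norm(d))) for o,d in rs]
def jig2w(p,c,th): 
    p=np.array(p,float); r=np.array([[np.cos(th),-np.sin(th)],[np.sin(th),np.cos(th)]]); return r@p[:2]+c
E
python3 - <<'E'
from h import *
T=lambda u,v:(265+u/4.25-.38,140+v/4.25-.38)
S=lambda u,v:(270+u/7-.43,190+v/7-.43)
C=[(62,190),(432,30),(607,408),(225,578)]
J=np.array([(.118,.066),(.118,-.114),(-.068,-.114),(-.068,.066)])
W=np.array([plane("top",T(*c),.02)[:2] for c in C]); print(W.round(4).tolist())
Jc=J-J.mean(0);Wc=W-W.mean(0)
th=np.arctan2((Jc[:,0]*Wc[:,1]-Jc[:,1]*Wc[:,0]).sum(),(Jc*Wc).sum())
c=W.mean(0)-jig2w(J.mean(0),np.zeros(2),th)
print("jig c",c,"th",th,"res",[(jig2w(j,c,th)-w).round(4).tolist() for j,w in zip(J,W)])
print("ring ctr",plane("top",T(302,372),.03),"track ctr",plane("top",T(301,372),.034))
a,b=plane("top",T(398,335),.034),plane("top",T(398,418),.034);d=b-a;print("flat len",np.linalg.norm(d),"normal ang",np.arctan2(-d[0],d[1]),np.arctan2(d[0],-d[1]),"mid",(a+b)/2)
print("post",plane("top",T(470,290),.05),"pred",jig2w((0,-.078),c,th)); pp=plane("top",T(522,326),.065);nn=plane("top",T(550,358),.045)
print("pin",pp,"nose",nn)
print("bar",plane("top",T(262,275),.04),"pred",jig2w((.044,0),c,th))
for n,t,s in (("disc",(301,372),(301,245)),("pin",(522,326),(632,202)),("cornerFL",C[3],(30,430)),("cornerFR",C[2],(722,450)),("nose",(550,358),(658,305))):
    print(n,tri(ray("top",T(*t)),ray("scene",S(*s))))
p=cam.camera_params("wrist");print(p["xyz"],p["orientation"],telemetry.state()["tool_rot"])
E
```

```text
[[0.6087, 0.1072], [0.6847, -0.0537], [0.519, -0.1302], [0.4429, 0.0312]]
jig c [ 5.31023209e-01 -1.59046212e-04] th 0.4357686142800153 res [[0.0015, 0.0023], [0.0015, 0.0], [-0.0015, -0.002], [-0.0014, -0.0002]]
ring ctr [0.53009662 0.00063771 0.03      ] track ctr [0.52962648 0.00110144 0.034     ]
flat len 0.03523819305399001 normal ang 1.583940943105312 -1.5576517104844811 mid [ 0.5287826  -0.03991478  0.034     ]
post [ 0.56392268 -0.06855687  0.05      ] pred [ 0.56394758 -0.07086962]
pin [ 0.54717065 -0.08850188  0.065     ] nose [ 0.53677984 -0.10255297  0.045     ]
bar [0.56983219 0.01856322 0.04      ] pred [0.57091123 0.01841368]
disc (array([0.52985816, 0.00057154, 0.03504154]), [np.float64(0.0006426811202645375), np.float64(0.0006426811202646521)])
pin (array([ 0.54750639, -0.08910881,  0.06506486]), [np.float64(0.0006946293963582742), np.float64(0.0006946293963582774)])
cornerFL (array([0.44317759, 0.0310509 , 0.0165299 ]), [np.float64(0.00030706404869632634), np.float64(0.00030706404869641063)])
cornerFR (array([ 0.51908218, -0.1303067 ,  0.01819701]), [np.float64(0.00015674473121138642), np.float64(0.00015674473121136883)])
nose (array([ 0.53704041, -0.10287827,  0.04345787]), [np.float64(0.00013820927364875587), np.float64(0.00013820927364877964)])
[0.11869504 0.61840112 0.37221979] [0.13573857 0.80084733 0.57532463 0.09602167] [-2.70589899e-04  1.61688974e-01  9.86841300e-01 -9.23071451e-04]
```

The points agree with the text: disc top 35 mm, pin top 65 mm, corners 17–18 mm. The nest is at about (0.530, 0.0005) and the jig yaw is 0.436 rad. The flat is at about −1.558 rad, so the disc needs +1.99 rad counter-clockwise from above. I'll put the shut fingertip at world angle 135° on the 29 mm circle and sweep to about 249°, which stays clear of the bar.

```bash
cat >> h.py <<'E'
C=np.array([.530,.0005]); TH=.436
def go(xyz,yaw=None):
    s=telemetry.state(); M=rot(s["tool_rot"]); d=M.T@(np.array(xyz)-s["tool_pos"]); y=np.arctan2(M[1,0],M[0,0])
    print("t",round(s["time"],2),"tcp",s["tool_pos"].round(4),"yaw",round(y,4),"F",s["contact_force"].round(2),"| d tool",d.round(4), "rz",None if yaw is None else round(-((yaw-y+np.pi)%(2*np.pi)-np.pi),4))
def circ(a,z,r=.029): return [C[0]+r*np.cos(a),C[1]+r*np.sin(a),z]
E
python3 shift.py '{"deltas":[[0,-0.043,-0.04,0,0,0,0],[0,-0.043,-0.04,0,0,0,0],[0,-0.043,-0.04,0,0,0,0],[0,-0.043,-0.04,0,0,0,0],[0,-0.043,-0.04,0,0,0,0]]}'
python3 shift.py '{"deltas":[[0,-0.043,-0.04,0.01,0,0,0],[0,-0.043,-0.04,0.02,0,0,0],[0,-0.043,-0.04,0.02,0,0,0],[0,-0.043,-0.04,0.02,0,0,0],[0,-0.043,-0.04,0.02,0,0,0]]}'
python3 -c "
from h import *
a=np.radians(135); go(circ(a,.06),a)"
```

```text
time: 0.72
tool_pos: [0.3397, 0.3323, 0.2309]
tool_rot: [-0.0, 0.161, 0.987, -0.0]
contact_force: [1.3, -0.1, 0.4]
gripper_width: 0.0
grasp_force: 0.0
time: 1.35
tool_pos: [0.4797, 0.0741, 0.1405]
tool_rot: [0.0, 0.162, 0.987, 0.0]
contact_force: [0.4, 0.3, 0.1]
gripper_width: -0.001
grasp_force: 0.0
t 1.35 tcp [0.4797 0.0741 0.1405] yaw 2.8166 F [0.4  0.29 0.11] | d tool [-0.0452 -0.0409  0.0805] rz 0.4604
```

```bash
python3 shift.py '{"deltas":[[0,-0.02,-0.018,0.03,0,0,0],[0,-0.02,-0.02,0.03,0,0,0],[0,0,0,0.017,0,0,0.15],[0,0,0,0,0,0,0.15],[0,0,0,0,0,0,0.15]]}'
python3 shift.py '{"deltas":[[0,0,0,0,0,0,0.01],[0,0,0,0,0,0,0]]}'
python3 - <<'E'
from h import *
import cv2
a=np.radians(135); go(circ(a,.04),a)
p=cam.camera_params("wrist"); im=cam.grab_frame("wrist"); cv2.imwrite("pics/w1.png",im[:,:,::-1]); print(p)
E
```

```text
time: 1.98
tool_pos: [0.5044, 0.0271, 0.0633]
tool_rot: [-0.001, 0.38, 0.925, -0.0]
contact_force: [-1.0, 0.2, 0.1]
gripper_width: 0.005
grasp_force: 0.0
time: 2.22
tool_pos: [0.5049, 0.0273, 0.0642]
tool_rot: [-0.0, 0.381, 0.924, -0.0]
contact_force: [-0.2, 0.7, 0.1]
gripper_width: -0.0
grasp_force: 0.0
t 2.23 tcp [0.5049 0.0273 0.0642] yaw 2.3588 F [-0.2   0.74  0.07] | d tool [-0.0077 -0.0012  0.0242] rz 0.0026
{'intrinsics': array([[295.88822952,   0.        , 317.78139321],
       [  0.        , 295.88822952, 199.61064747],
       [  0.        ,   0.        ,   1.        ]]), 'xyz': array([0.44458648, 0.08634377, 0.20620411]), 'orientation': array([0.15380065, 0.91057346, 0.37837706, 0.06349913])}
```

View pics/w1.png

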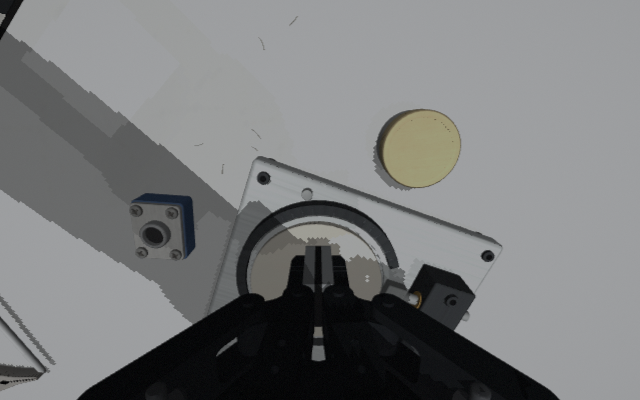

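The wrist view shows the shut fingers over the near part of the disc, with the jar at (420,148) and the connector at (157,230) both clear. I'll centre on the 29 mm circle and come down.

```bash
python3 shift.py '{"deltas":[[0,-0.0077,-0.0012,0.01,0,0,0],[0,0,0,0.01,0,0,0],[0,0,0,0.004,0,0,0],[0,0,0,0.001,0,0,0],[0,0,0,0,0,0,0]]}'
python3 shift.py '{"deltas":[[0,0,0,0.001,0,0,0],[0,0,0,0.001,0,0,0],[0,0,0,0.0005,0,0,0],[0,0,0,0.0005,0,0,0],[0,0,0,0,0,0,0]]}'
python3 -c "
from h import *
a=np.radians(135); go(circ(a,.034),a)"
```

```text
time: 2.9
tool_pos: [0.5097, 0.021, 0.0393]
tool_rot: [0.0, 0.382, 0.924, 0.0]
contact_force: [0.4, -0.1, 0.2]
gripper_width: -0.001
grasp_force: 0.0
time: 3.52
tool_pos: [0.5097, 0.0209, 0.0363]
tool_rot: [-0.0, 0.382, 0.924, -0.0]
contact_force: [-0.2, -0.8, 0.8]
gripper_width: -0.001
grasp_force: 0.0
t 3.52 tcp [0.5097 0.0209 0.0363] yaw 2.3568 F [-0.24 -0.79  0.76] | d tool [ 0.0002 -0.0001  0.0023] rz 0.0006
```

```bash
python3 shift.py '{"deltas":[[0,0,0,0.0005,0,0,0],[0,0,0,0.0005,0,0,0],[0,0,0,0.0005,0,0,0],[0,0,0,0,0,0,0]]}'
python3 -c "
from h import *
a=np.radians(135); go(circ(a,.034),a)"
```

```text
time: 4.03
tool_pos: [0.5097, 0.0209, 0.0347]
tool_rot: [-0.0, 0.382, 0.924, -0.0]
contact_force: [0.0, 0.7, -0.9]
gripper_width: 0.007
grasp_force: 0.0
t 4.03 tcp [0.5097 0.0209 0.0347] yaw 2.3568 F [ 0.01  0.68 -0.91] | d tool [ 0.0002 -0.0001  0.0007] rz 0.0006
```

```bash
python3 shift.py '{"deltas":[[0,0,0,0.0004,0,0,0],[0,0,0,0,0,0,0]]}'; python3 shift.py '{"deltas":[[0,0,0,0.0004,0,0,0],[0,0,0,0,0,0,0]]}'
python3 -c "
from h import *
a=np.radians(135); go(circ(a,.034),a)"
```

```text
time: 4.28
tool_pos: [0.5097, 0.0209, 0.0344]
tool_rot: [-0.0, 0.382, 0.924, -0.0]
contact_force: [-0.8, 0.8, 0.4]
gripper_width: 0.0
grasp_force: 0.0
time: 4.53
tool_pos: [0.5097, 0.0209, 0.034]
tool_rot: [-0.0, 0.382, 0.924, 0.0]
contact_force: [0.5, -0.8, 0.2]
gripper_width: -0.002
grasp_force: 0.0
t 4.53 tcp [0.5097 0.0209 0.034 ] yaw 2.3568 F [ 0.48 -0.75  0.17] | d tool [ 0.0002 -0.0001 -0.    ] rz 0.0006
```

```bash
for i in 1; do python3 shift.py '{"deltas":[[0,0,0,0.0003,0,0,0],[0,0,0,0,0,0,0]]}'; python3 shift.py '{"deltas":[[0,0,0,0.0003,0,0,0],[0,0,0,0,0,0,0]]}'; done
python3 -c "
from h import *
a=np.radians(135); go(circ(a,.034),a)"
```

```text
time: 4.78
tool_pos: [0.5097, 0.0209, 0.0338]
tool_rot: [0.0, 0.382, 0.924, 0.0]
contact_force: [0.7, 0.7, 0.7]
gripper_width: 0.004
grasp_force: 0.6
time: 5.03
tool_pos: [0.5098, 0.021, 0.0337]
tool_rot: [0.0, 0.382, 0.924, 0.0]
contact_force: [-1.3, 1.0, 4.2]
gripper_width: -0.003
grasp_force: 1.7
t 5.03 tcp [0.5098 0.021  0.0337] yaw 2.3568 F [-1.34  1.    4.24] | d tool [ 0.0002 -0.0002 -0.0003] rz 0.0006
```

```bash
python3 shift.py '{"deltas":[[0,0,0,0.0002,0,0,0],[0,0,0,0,0,0,0]]}'; python3 shift.py '{"deltas":[[0,0,0,0.0002,0,0,0],[0,0,0,0,0,0,0]]}'
python3 -c "
from h import *
a=np.radians(135); go(circ(a,.034),a)"
```

```text
time: 5.28
tool_pos: [0.5099, 0.021, 0.0336]
tool_rot: [0.0, 0.382, 0.924, 0.0]
contact_force: [-1.8, 0.7, 4.8]
gripper_width: -0.001
grasp_force: 2.6
time: 5.52
tool_pos: [0.5099, 0.021, 0.0335]
tool_rot: [0.0, 0.382, 0.924, 0.0]
contact_force: [-1.8, 0.9, 6.2]
gripper_width: 0.003
grasp_force: 2.9
t 5.53 tcp [0.5099 0.021  0.0335] yaw 2.3568 F [-1.83  0.86  6.21] | d tool [ 0.0003 -0.0003 -0.0005] rz 0.0006
```

```bash
python3 shift.py '{"deltas":[[0,-0.000145,-0.0029,0,0,0,-0.1],[0,-0.000145,-0.0029,0,0,0,-0.1],[0,-0.000145,-0.0029,0,0,0,-0.1]]}'
python3 - <<'E'
from h import *
import cv2
a=2.357+.3; go(circ(a,.034),a)
im=cam.grab_frame("top")[185:265,285:425]; cv2.imwrite("pics/t2.png",cv2.convertScaleAbs(cv2.resize(im[:,:,::-1],None,fx=5,fy=5,interpolation=cv2.INTER_CUBIC),alpha=1.4))
E
```

```text
time: 5.9
tool_pos: [0.5056, 0.0139, 0.0337]
tool_rot: [0.001, 0.238, 0.971, 0.0]
contact_force: [0.4, 1.0, 3.3]
gripper_width: 0.001
grasp_force: 1.8
t 5.9 tcp [0.5056 0.0139 0.0337] yaw 2.6601 F [0.38 1.02 3.3 ] | d tool [ 0.0011 -0.0005 -0.0003] rz 0.0031
```

View pics/t2.png

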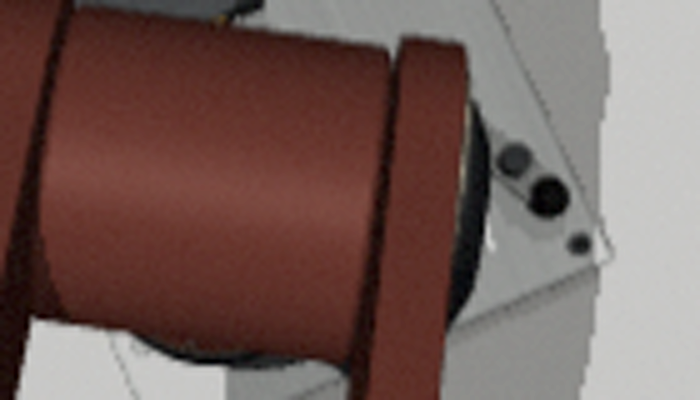

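The arm hides the disc in the top view, so I'll keep turning on force feedback and look after lifting. The force fell to 3.3 N, so I'll restore it first.

```bash
python3 shift.py '{"deltas":[[0,0,0,0.0002,0,0,0],[0,0,0,0,0,0,0]]}'; python3 shift.py '{"deltas":[[0,0,0,0.0002,0,0,0],[0,0,0,0,0,0,0]]}'
python3 -c "
from h import *
a=2.357+.3; go(circ(a,.034),a)"
```

```text
time: 6.2
tool_pos: [0.5054, 0.0138, 0.0335]
tool_rot: [0.001, 0.241, 0.971, 0.0]
contact_force: [0.1, 0.5, 5.8]
gripper_width: 0.003
grasp_force: 2.7
time: 6.45
tool_pos: [0.5054, 0.0138, 0.0334]
tool_rot: [0.001, 0.241, 0.971, -0.0]
contact_force: [0.3, 0.4, 6.5]
gripper_width: -0.003
grasp_force: 3.1
t 6.45 tcp [0.5054 0.0138 0.0334] yaw 2.6552 F [0.3  0.44 6.49] | d tool [ 0.0011 -0.0003 -0.0006] rz -0.0018
```

```bash
python3 shift.py '{"deltas":[[0,0,-0.0023,0.0001,0,0,-0.08],[0,0,-0.0023,0,0,0,-0.08],[0,0,-0.0023,0,0,0,-0.08],[0,0,-0.0023,0,0,0,-0.08],[0,0,0,0,0,0,0]]}'
python3 - <<'E'
from h import *
import cv2
a=2.357+.62; go(circ(a,.034),a)
w=cam.grab_frame("wrist"); s=cam.grab_frame("scene")[190:265,265:385]
w=w[140:380,180:480]
o=np.vstack([cv2.resize(w,(600,480))[:330],cv2.resize(s,(600,375),interpolation=cv2.INTER_CUBIC)[:270]])
cv2.imwrite("pics/c3.png",cv2.convertScaleAbs(o[:,:,::-1],alpha=1.3))
E
```

```text
time: 7.08
tool_pos: [0.5025, 0.0052, 0.0335]
tool_rot: [0.001, 0.083, 0.997, -0.0]
contact_force: [0.3, 0.5, 5.5]
gripper_width: -0.001
grasp_force: 2.8
t 7.08 tcp [0.5025 0.0052 0.0335] yaw 2.9754 F [0.34 0.55 5.54] | d tool [ 0.0011 -0.0002 -0.0005] rz -0.0016
```

View pics/c3.png

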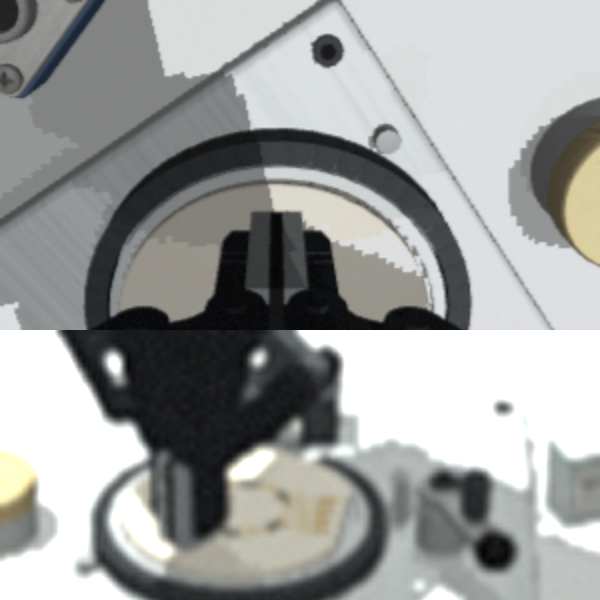

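The disc is turning: in the scene view the gold pads have moved to about (318,515) in the lower panel. I'll project that to see how well it follows.

```bash
python3 - <<'E'
from h import *
for uv in ((270+390/7-.4,190+275/7-.4),(265+318/5-.4,190+(515-330)/5-.4)):
    p=plane("scene",uv,.034); d=p[:2]-C; print(p,np.hypot(*d),np.arctan2(d[1],d[0]))
E
python3 shift.py '{"deltas":[[0,0.0002,-0.0023,0.0001,0,0,-0.08],[0,0,-0.0023,0,0,0,-0.08],[0,0,-0.0023,0,0,0,-0.08],[0,0,-0.0023,0,0,0,-0.08],[0,0,-0.0023,0,0,0,-0.08]]}'
python3 -c "
from h import *
a=2.357+1.02; go(circ(a,.034),a)"
```

```text
[ 0.52980171 -0.02792241  0.034     ] 0.02842310644407783 -1.5777727731046074
[ 0.53968654 -0.0288175   0.034     ] 0.0308762845693666 -1.2516867840391344
time: 7.8
tool_pos: [0.5023, -0.0059, 0.0334]
tool_rot: [0.001, -0.118, 0.993, 0.0]
contact_force: [0.3, 2.1, 7.1]
gripper_width: -0.003
grasp_force: 3.1
t 7.8 tcp [ 0.5023 -0.0059  0.0334] yaw -2.9056 F [0.26 2.12 7.07] | d tool [ 0.0006 -0.0003 -0.0006] rz 0.0006
```

```bash
python3 shift.py '{"deltas":[[0,0.0001,-0.0023,0,0,0,-0.08],[0,0,-0.0023,0,0,0,-0.08],[0,0,-0.0023,0,0,0,-0.08],[0,0,-0.0023,0,0,0,-0.08],[0,0,-0.0023,0,0,0,-0.08]]}'
python3 -c "
from h import *
a=2.357+1.42; go(circ(a,.034),a)"
python3 shift.py '{"deltas":[[0,0.0001,-0.0023,0,0,0,-0.08],[0,0,-0.0023,0,0,0,-0.08],[0,0,-0.0023,0,0,0,-0.08],[0,0,-0.0023,0,0,0,-0.08]]}'
python3 - <<'E'
from h import *
import cv2
a=2.357+1.74; go(circ(a,.034),a)
s=cam.grab_frame("scene")[190:265,265:385]
cv2.imwrite("pics/c4.png",cv2.convertScaleAbs(cv2.resize(s,(800,500),interpolation=cv2.INTER_CUBIC)[:,:,::-1],alpha=1.1))
E
```

```text
time: 8.43
tool_pos: [0.5064, -0.0164, 0.0333]
tool_rot: [0.001, -0.313, 0.95, -0.0]
contact_force: [-0.1, 1.4, 6.7]
gripper_width: -0.002
grasp_force: 3.3
t 8.43 tcp [ 0.5064 -0.0164  0.0333] yaw -2.5055 F [-0.14  1.42  6.72] | d tool [-0.0001 -0.0004 -0.0007] rz 0.0007
time: 8.93
tool_pos: [0.5124, -0.0232, 0.0333]
tool_rot: [0.001, -0.46, 0.888, -0.0]
contact_force: [0.1, 1.4, 7.0]
gripper_width: -0.004
grasp_force: 3.4
t 8.93 tcp [ 0.5124 -0.0232  0.0333] yaw -2.1855 F [0.08 1.37 7.04] | d tool [-0.0005 -0.0006 -0.0007] rz 0.0007
```

View pics/c4.png

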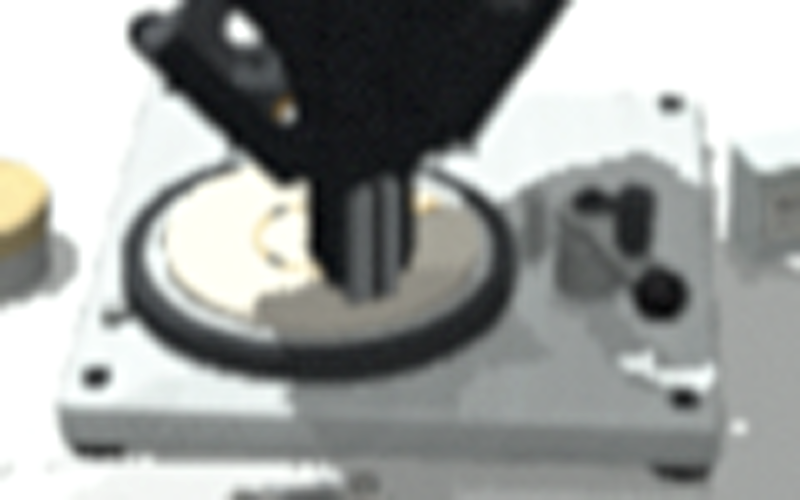

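The pads' edge is at about (428,207), so the disc is following: roughly 1.05 of 1.99 rad so far. Joint 6 is near its range, so I'll do one more 0.4 rad stroke, then lift and look.

```bash
python3 shift.py '{"deltas":[[0,-0.0002,-0.0023,0,0,0,-0.08],[0,-0.0001,-0.0023,0,0,0,-0.08],[0,-0.0001,-0.0023,0,0,0,-0.08],[0,-0.0001,-0.0023,0,0,0,-0.08],[0,-0.0001,-0.0023,0,0,0,-0.08]]}'
python3 -c "
from h import *
a=2.357+2.14; go(circ(a,.034),a);print(telemetry.state()['joint_pos'].round(2))"
python3 shift.py '{"deltas":[[0,0,0,-0.002,0,0,0],[0,0,0,-0.02,0,0,0],[0,0,0,-0.05,0,0,0.18],[0,0.05,0,-0.03,0,0,0.18],[0,0.06,0,0,0,0,0.18]]}'
python3 shift.py '{"deltas":[[0,0.05,0.03,0,0,0,0.18],[0,0.04,0.05,0,0,0,0.18],[0,0,0.05,0,0,0,0.18],[0,0,0,0,0,0,0]]}'
python3 - <<'E'
from h import *
import cv2
a=2.357; go(circ(a,.064),a); print(telemetry.state()['joint_pos'].round(2))
t=cam.grab_frame("top");s=cam.grab_frame("scene"); cv2.imwrite("pics/t5.png",t[:,:,::-1]);cv2.imwrite("pics/s5.png",s[:,:,::-1])
o=np.hstack([cv2.resize(t[185:265,290:410],(400,267),interpolation=cv2.INTER_CUBIC),cv2.resize(s[190:270,265:385],(400,267),interpolation=cv2.INTER_CUBIC)])
cv2.imwrite("pics/c5.png",cv2.convertScaleAbs(o[:,:,::-1],alpha=1.2))
E
```

```text
time: 9.6
tool_pos: [0.5229, -0.0283, 0.0333]
tool_rot: [0.0, -0.627, 0.779, -0.001]
contact_force: [-0.4, -1.6, 6.8]
gripper_width: 0.006
grasp_force: 3.5
t 9.6 tcp [ 0.5229 -0.0283  0.0333] yaw -1.7853 F [-0.36 -1.64  6.76] | d tool [-0.0007 -0.0008 -0.0007] rz 0.0009
[-0.2   0.02  2.   -0.    1.12 -3.12]
time: 10.22
tool_pos: [0.4716, -0.1256, 0.1374]
tool_rot: [0.002, -0.394, 0.919, -0.002]
contact_force: [0.5, -0.2, -0.2]
gripper_width: 0.001
grasp_force: 0.0
time: 10.72
tool_pos: [0.33, -0.0775, 0.133]
tool_rot: [0.0, -0.137, 0.991, 0.0]
contact_force: [-0.1, -0.4, 0.5]
gripper_width: 0.0
grasp_force: 0.0
t 10.72 tcp [ 0.33   -0.0775  0.133 ] yaw -2.867 F [-0.13 -0.38  0.54] | d tool [-0.1995  0.0462  0.069 ] rz 1.0591
[-0.45 -0.67  2.35  0.    1.47 -2.3 ]
```

View pics/c5.png

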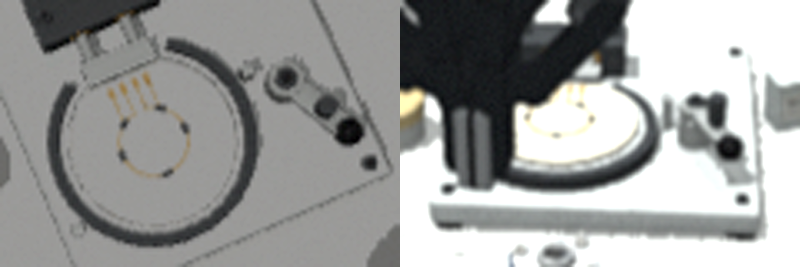

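In the top view the gold pads now point at the bar, and the bar has moved in against the flat. I'll confirm the angle and the bar travel numerically.

```bash
cat > chk.py <<'E'
from h import *
import cv2,sys
def rect(f,z,th=TH,N=140,s=.0005):
    im=cv2.imread(f); p=cam.camera_params("top"); M=rot(p["orientation"])
    X,Y=np.meshgrid((np.arange(2*N+1)-N)*s,(np.arange(2*N+1)-N)*s)  # cols jig x, rows jig y
    wx=C[0]+X*np.cos(th)-Y*np.sin(th); wy=C[1]+X*np.sin(th)+Y*np.cos(th)
    P=np.stack([wx,wy,np.full_like(wx,z)],-1)-np.array(p["xyz"]); c=P@M; uv=c@np.array(p["intrinsics"]).T
    return cv2.remap(im,(uv[...,0]/uv[...,2]).astype(np.float32),(uv[...,1]/uv[...,2]).astype(np.float32),cv2.INTER_CUBIC).astype(np.float32)
f=sys.argv[1]
a,b=rect("pics/top0.png",.034),rect(f,.034)
# gold = red - blue : centroid direction of pads (radius 20-36 mm)
N=140;yy,xx=np.mgrid[-N:N+1,-N:N+1]*.5; r=np.hypot(xx,yy)
def gold(im,lo,hi):
    g=np.clip(im[...,2]-im[...,0]-12,0,None); w=g*((r>lo)&(r<hi)); return np.array([(w*xx).sum(),(w*yy).sum()])/w.sum(),w.sum()
for n,i in (("0",a),("now",b)):
    c0,_=gold(i,0,17); c1,w=gold(i,19,33); d=c1-c0; print(n,"ring ctr mm",c0.round(2),"pads",c1.round(2),"angle vs jig",np.arctan2(d[1],d[0]).round(4),w)
# bar front edge: brightness profile along +x for |y|<12mm
for n,ff in (("0","pics/top0.png"),("now",f)):
    g=rect(ff,.040).mean(2); pr=g[np.abs(yy[:,0])<10].mean(0); print(n,"bar prof x=34..66",pr[N+68:N+133:2].astype(int).tolist())
E
python3 chk.py pics/t5.png
```

```text
0 ring ctr mm [ -8.34 -13.39] pads [ -7.43 -17.57] angle vs jig -1.3571 10755.0
now ring ctr mm [-10.01  -4.99] pads [21.62  0.99] angle vs jig 0.1867 10851.0
0 bar prof x=34..66 [126, 126, 126, 126, 126, 126, 127, 126, 120, 107, 90, 89, 107, 118, 116, 115, 116, 117, 117, 117, 116, 115, 115, 113, 109, 105, 107, 111, 111, 111, 112, 106, 82]
now bar prof x=34..66 [115, 119, 124, 124, 113, 95, 88, 102, 118, 119, 117, 118, 118, 119, 119, 118, 117, 117, 117, 115, 109, 109, 115, 117, 116, 116, 115, 113, 112, 112, 113, 107, 83]
```

```bash
cat >> chk.py <<'E'
print("--polar")
def pol(i):
    s=cv2.GaussianBlur(i[...,2]-i[...,0],(0,0),1); return cv2.warpPolar(s,(76,1440),(N,N),76,cv2.WARP_POLAR_LINEAR)[:,14:70]
def polg(i): return cv2.warpPolar(i.mean(2),(76,1440),(N,N),76,cv2.WARP_POLAR_LINEAR)[:,14:64]
for p in (pol,polg):
    A,B=p(a),p(b); A=A-A.mean(0);B=B-B.mean(0)
    cc=[(np.roll(A,k,0)*B).sum() for k in range(1440)]; k=int(np.argmax(cc)); print("turn rad",k*2*np.pi/1440,"corr",cc[k]/np.sqrt((A**2).sum()*(B**2).sum()))
for i in (a,b):
    s=i[...,2]-i[...,0]; w=np.where((r>20)&(r<34)&(s>np.percentile(s,50)+18),s,0); c=np.array([(w*xx).sum(),(w*yy).sum()])/w.sum(); print(c,np.arctan2(c[1],c[0]),(w>0).sum())
E
python3 chk.py pics/t5.png | sed -n '/polar/,$p'
```

```text
--polar
turn rad 1.9853120241435498 corr 0.89151555
turn rad 1.9809487010135638 corr 0.8888609
[-10.87819261 -27.30934495] -1.9498641553788865 388
[28.47905335  0.54286454] 0.019059580369140745 469
```

The bar moved in about 4.8 mm and the disc turned 1.98 rad against 1.99 needed, so it lies flush. Next is the keeper: I'll grip the pin with the closing line tangential to its arc, then swing.

```bash
cat >> h.py <<'E'
POST=jig2w((0,-.078),C,TH)
def pin(k): # world pin xy and arm dir at keeper angle k
    a=TH+np.pi-(k-.53); return np.array([POST[0]+.026*np.cos(a),POST[1]+.026*np.sin(a)]),a
E
python3 -c "
from h import *
print(POST,pin(.09),pin(2.1)); go([.547,-.0896,.10],4.02)"
```

```text
[ 0.56294073 -0.07020296] (array([ 0.54629478, -0.09017574]), 4.0175926535897934) (array([ 0.55194172, -0.04664406]), 2.0075926535897928)
t 10.82 tcp [ 0.3315 -0.0789  0.134 ] yaw -2.8657 F [ 0.24 -0.41  0.36] | d tool [-0.2045 -0.0689  0.034 ] rz -0.6026
```

```bash
python3 shift.py '{"deltas":[[0.5,-0.051,-0.017,0.0,0,0,0],[0.5,-0.051,-0.017,0.0,0,0,0],[0.5,-0.051,-0.017,0.0,0,0,0],[0.5,-0.051,-0.0175,0.0,0,0,0],[0.5,0,0,0.02,0,0,-0.15]]}'
python3 shift.py '{"deltas":[[0.5,0,0,0.014,0,0,-0.15],[0.5,0,0,0,0,0,-0.15],[0.5,0,0,0,0,0,-0.15],[0.5,0,0,0,0,0,0],[0.5,0,0,0,0,0,0]]}'
python3 -c "
from h import *
go([.547,-.0896,.05],4.02);print(telemetry.state()['joint_pos'].round(2))"
```

```text
time: 11.45
tool_pos: [0.5514, -0.0909, 0.1143]
tool_rot: [0.001, -0.213, 0.977, -0.001]
contact_force: [0.1, -0.3, -0.1]
gripper_width: 0.505
grasp_force: 0.0
time: 12.08
tool_pos: [0.5468, -0.0899, 0.0998]
tool_rot: [-0.0, -0.423, 0.906, 0.0]
contact_force: [-0.4, 0.2, -0.2]
gripper_width: 0.503
grasp_force: 0.0
t 12.07 tcp [ 0.5468 -0.0899  0.0998] yaw -2.2687 F [-0.36  0.23 -0.22] | d tool [-0.0004  0.      0.0498] rz -0.0056
[-0.3   0.    1.89 -0.    1.25 -2.74]
```

```bash
python3 shift.py '{"deltas":[[0.5,0,0,0.015,0,0,0],[0.5,0,0,0.015,0,0,0],[0.5,0,0,0.012,0,0,0],[0.5,0,0,0.008,0,0,0],[0.5,0,0,0,0,0,0]]}'
python3 -c "
from h import *
go([.547,-.0896,.05],4.02)"
```

```text
time: 12.7
tool_pos: [0.5459, -0.0894, 0.0494]
tool_rot: [-0.001, -0.424, 0.906, 0.001]
contact_force: [0.9, -0.1, -0.3]
gripper_width: 0.498
grasp_force: 0.0
t 12.7 tcp [ 0.5459 -0.0894  0.0494] yaw -2.2664 F [ 0.87 -0.12 -0.31] | d tool [-0.0005 -0.001  -0.0006] rz -0.0032
```

```bash
python3 shift.py '{"deltas":[[0.25,0,0,0,0,0,0],[0.1,0,0,0,0,0,0],[0,0,0,0,0,0,0],[0,0,0,0,0,0,0],[0,0,0,0,0,0,0]]}'
python3 -c "
from h import *
s=telemetry.state(); d=s['tool_pos'][:2]-POST; print(np.hypot(*d),np.arctan2(d[1],d[0])%6.283)
go([.547,-.0896,.05],4.02)"
```

```text
time: 13.32
tool_pos: [0.5472, -0.0899, 0.0513]
tool_rot: [0.0, -0.424, 0.906, -0.001]
contact_force: [-0.2, -1.2, 4.1]
gripper_width: 0.092
grasp_force: 58.8
0.025187792288106817 4.03764368430647
t 13.32 tcp [ 0.5472 -0.0899  0.0513] yaw -2.2664 F [-0.16 -1.21  4.14] | d tool [-0.0001  0.0003  0.0013] rz -0.0032
```

```bash
python3 shift.py '{"deltas":[[0,-0.00013,0.0026,0,0,0,0.1],[0,-0.00013,0.0026,0,0,0,0.1],[0,-0.00013,0.0026,0,0,0,0.1],[0,-0.00013,0.0026,0,0,0,0.1],[0,-0.00013,0.0026,0,0,0,0.1]]}'
python3 -c "
from h import *
s=telemetry.state(); d=s['tool_pos'][:2]-POST; a=np.arctan2(d[1],d[0])%6.283; print(np.hypot(*d),a,'keeper',TH+np.pi+.53-a)
go([*pin(.6)[0],.05],pin(.6)[1])"
```

```text
time: 13.95
tool_pos: [0.5397, -0.0794, 0.0513]
tool_rot: [0.001, -0.185, 0.983, -0.001]
contact_force: [0.2, -1.2, 4.7]
gripper_width: 0.092
grasp_force: 58.9
0.024984972442829823 3.518184594912483 keeper 0.5894080586773103
t 13.95 tcp [ 0.5397 -0.0794  0.0513] yaw -2.7696 F [ 0.25 -1.2   4.71] | d tool [0.001  0.0003 0.0013] rz 0.006
```

Turning freely at the right radius with low side force; I'll continue.

```bash
python3 shift.py '{"deltas":[[0,-0.00013,0.0026,0,0,0,0.1],[0,-0.00013,0.0026,0,0,0,0.1],[0,-0.00013,0.0026,0,0,0,0.1],[0,-0.00013,0.0026,0,0,0,0.1],[0,-0.00013,0.0026,0,0,0,0.1]]}'
python3 shift.py '{"deltas":[[0,-0.00013,0.0026,0,0,0,0.1],[0,-0.00013,0.0026,0,0,0,0.1],[0,-0.00013,0.0026,0,0,0,0.1],[0,-0.00013,0.0026,0,0,0,0.1],[0,-0.00013,0.0026,0,0,0,0.1]]}'
python3 -c "
from h import *
s=telemetry.state(); d=s['tool_pos'][:2]-POST; a=np.arctan2(d[1],d[0])%6.283; print(np.hypot(*d),a,'keeper',TH+np.pi+.53-a)
go([*pin(1.6)[0],.05],pin(1.6)[1])"
```

```text
time: 14.58
tool_pos: [0.5381, -0.0665, 0.0512]
tool_rot: [0.001, 0.064, 0.998, -0.0]
contact_force: [-0.2, 0.0, 4.9]
gripper_width: 0.094
grasp_force: 58.9
time: 15.2
tool_pos: [0.5428, -0.0544, 0.0512]
tool_rot: [0.001, 0.309, 0.951, 0.0]
contact_force: [0.6, -1.0, 4.9]
gripper_width: 0.09
grasp_force: 58.9
0.02555182223712095 2.4758176196275548 keeper 1.6317750339622386
t 15.2 tcp [ 0.5428 -0.0544  0.0512] yaw 2.5137 F [ 0.58 -0.95  4.94] | d tool [ 0.0005 -0.0008  0.0012] rz 0.0061
```

```bash
python3 shift.py '{"deltas":[[0,-0.0001,0.0026,0,0,0,0.1],[0,-0.0001,0.0026,0,0,0,0.1],[0,-0.0001,0.0026,0,0,0,0.1],[0,-0.0001,0.0026,0,0,0,0.1],[0,0,0,0,0,0,0]]}'
python3 -c "
from h import *
s=telemetry.state(); d=s['tool_pos'][:2]-POST; a=np.arctan2(d[1],d[0])%6.283; print(np.hypot(*d),a,'keeper',TH+np.pi+.53-a)
M=rot(s['tool_rot']);print('F tool',M.T@s['contact_force'])
go([*pin(2.1)[0],.05],pin(2.1)[1])"
```

```text
time: 15.82
tool_pos: [0.5505, -0.0473, 0.0513]
tool_rot: [0.001, 0.49, 0.872, 0.0]
contact_force: [0.5, -0.4, 5.6]
gripper_width: 0.094
grasp_force: 59.0
0.026021236532520822 2.068216036300698 keeper 2.0393766172890953
F tool [-0.61768709  0.18118719 -5.6232021 ]
t 15.82 tcp [ 0.5505 -0.0473  0.0513] yaw 2.118 F [ 0.47 -0.43  5.62] | d tool [-0.0001  0.0016  0.0013] rz 0.1104
```

```bash
python3 shift.py '{"deltas":[[0,0,0.0008,0,0,0,0.04],[0,0,0.0008,0,0,0,0.04],[0,0,0,0,0,0,0]]}'
python3 -c "
from h import *
s=telemetry.state(); print('F tool',rot(s['tool_rot']).T@s['contact_force'])"
python3 shift.py '{"deltas":[[0,0,0.0007,0,0,0,0.03],[0,0,0,0,0,0,0]]}'
python3 -c "
from h import *
s=telemetry.state(); d=s['tool_pos'][:2]-POST; a=np.arctan2(d[1],d[0])%6.283; print(np.hypot(*d),a,'keeper',TH+np.pi+.53-a)
print('F tool',rot(s['tool_rot']).T@s['contact_force'])"
```

```text
time: 16.2
tool_pos: [0.552, -0.0465, 0.0512]
tool_rot: [0.001, 0.524, 0.852, 0.001]
contact_force: [1.3, 0.7, 4.6]
gripper_width: 0.087
grasp_force: 59.0
F tool [-0.01488524  1.51434133 -4.61652433]
time: 16.45
tool_pos: [0.5527, -0.0462, 0.0513]
tool_rot: [0.001, 0.537, 0.844, 0.001]
contact_force: [1.5, -0.2, 6.3]
gripper_width: 0.09
grasp_force: 59.0
0.02609286953537511 1.9742643835895555 keeper 2.133328270000238
F tool [-0.80235202  1.34560257 -6.28255222]
```

```bash
for i in 1; do python3 shift.py '{"deltas":[[0,0,0.0007,0,0,0,0.02],[0,0,0,0,0,0,0]]}'
python3 -c "
from h import *
s=telemetry.state(); print('F tool',rot(s['tool_rot']).T@s['contact_force'])"
python3 shift.py '{"deltas":[[0,0,0.0007,0,0,0,0.02],[0,0,0,0,0,0,0]]}'
python3 -c "
from h import *
s=telemetry.state(); d=s['tool_pos'][:2]-POST; a=np.arctan2(d[1],d[0])%6.283; print(np.hypot(*d),a,'keeper',TH+np.pi+.53-a)
print('F tool',rot(s['tool_rot']).T@s['contact_force'])"; done
```

```text
time: 16.7
tool_pos: [0.5531, -0.046, 0.0512]
tool_rot: [0.001, 0.545, 0.838, 0.0]
contact_force: [-0.2, -0.6, 5.5]
gripper_width: 0.091
grasp_force: 59.1
F tool [-0.4479466  -0.43982465 -5.51916014]
time: 16.95
tool_pos: [0.5531, -0.0459, 0.0512]
tool_rot: [0.0, 0.553, 0.833, -0.0]
contact_force: [-1.8, -0.2, 8.0]
gripper_width: 0.094
grasp_force: 59.2
0.02619123370580413 1.9551753031768833 keeper 2.15241735041291
F tool [ 0.46038943 -1.74806946 -7.98366272]
```

```bash
python3 shift.py '{"deltas":[[0,0,0.001,0,0,0,0],[0,0,0,0,0,0,0]]}'
python3 -c "
from h import *
s=telemetry.state(); print('F tool',rot(s['tool_rot']).T@s['contact_force'], s['tool_pos'])"
```

```text
time: 17.2
tool_pos: [0.5532, -0.0459, 0.0511]
tool_rot: [-0.001, 0.553, 0.833, -0.001]
contact_force: [-4.5, -2.4, 9.7]
gripper_width: 0.094
grasp_force: 59.5
F tool [-0.46872127 -5.11407857 -9.70214153] [ 0.55318841 -0.04586424  0.05111746]
```

The keeper is at its stop: the side force rises without any movement. I'll relieve the push, open and retreat upwards.

```bash
python3 shift.py '{"deltas":[[0,0,-0.001,0,0,0,0],[0.3,0,0,0,0,0,0],[0.45,0,0,0,0,0,0],[0.45,0,0,0,0,0,0],[0.45,0,0,-0.005,0,0,0]]}'
python3 shift.py '{"deltas":[[0.45,0,0,-0.03,0,0,0],[0.45,0,0,-0.05,0,0,0],[0.45,0,0,-0.05,0,0,0]]}'
python3 -c "
from h import *
go([.34,-.12,.15],2.0)"
```

```text
time: 17.82
tool_pos: [0.5522, -0.0454, 0.0547]
tool_rot: [-0.001, 0.554, 0.832, -0.0]
contact_force: [0.8, -1.0, 0.0]
gripper_width: 0.453
grasp_force: 0.0
time: 18.2
tool_pos: [0.5526, -0.0454, 0.1868]
tool_rot: [-0.0, 0.554, 0.832, -0.0]
contact_force: [1.3, -1.0, -0.5]
gripper_width: 0.452
grasp_force: 0.0
t 18.2 tcp [ 0.5526 -0.0454  0.1868] yaw 1.967 F [ 1.34 -1.04 -0.49] | d tool [ 0.0132 -0.2249  0.0369] rz -0.033
```

```bash
python3 shift.py '{"deltas":[[0.45,0,-0.055,-0.01,0,0,0],[0.45,0,-0.055,0,0,0,0],[0.45,0,-0.055,0,0,0,0],[0.45,0,-0.05,0,0,0,0],[0.45,0,0,0,0,0,0]]}'
python3 - <<'E'
from h import *
import cv2
t=cam.grab_frame("top");cv2.imwrite("pics/t6.png",t[:,:,::-1]);s=cam.grab_frame("scene")
o=np.vstack([cv2.resize(t[150:290,265:425],(640,560),interpolation=cv2.INTER_CUBIC)[:380],cv2.resize(s[190:240,270:410],(640,220),interpolation=cv2.INTER_CUBIC)])
cv2.imwrite("pics/c6.png",cv2.convertScaleAbs(o[:,:,::-1],alpha=1.3))
E
python3 chk.py pics/t6.png
```

```text
time: 18.82
tool_pos: [0.3529, -0.1293, 0.1956]
tool_rot: [0.001, 0.556, 0.831, -0.0]
contact_force: [0.3, -0.1, 1.2]
gripper_width: 0.453
grasp_force: 0.0
0 ring ctr mm [ -8.34 -13.39] pads [ -7.43 -17.57] angle vs jig -1.3571 10755.0
now ring ctr mm [-8.92 -3.42] pads [21.79  1.11] angle vs jig 0.1465 11358.0
0 bar prof x=34..66 [126, 126, 126, 126, 126, 126, 127, 126, 120, 107, 90, 89, 107, 118, 116, 115, 116, 117, 117, 117, 116, 115, 115, 113, 109, 105, 107, 111, 111, 111, 112, 106, 82]
now bar prof x=34..66 [118, 122, 127, 127, 116, 98, 90, 105, 120, 122, 120, 120, 120, 121, 121, 121, 120, 120, 119, 117, 112, 111, 117, 120, 119, 119, 117, 115, 114, 115, 116, 110, 84]
--polar
turn rad 1.9853120241435498 corr 0.8921875
turn rad 1.9809487010135638 corr 0.59871185
[-10.87819261 -27.30934495] -1.9498641553788865 388
[28.37012387  0.3390029 ] 0.011948723398689692 487
```

View pics/c6.png

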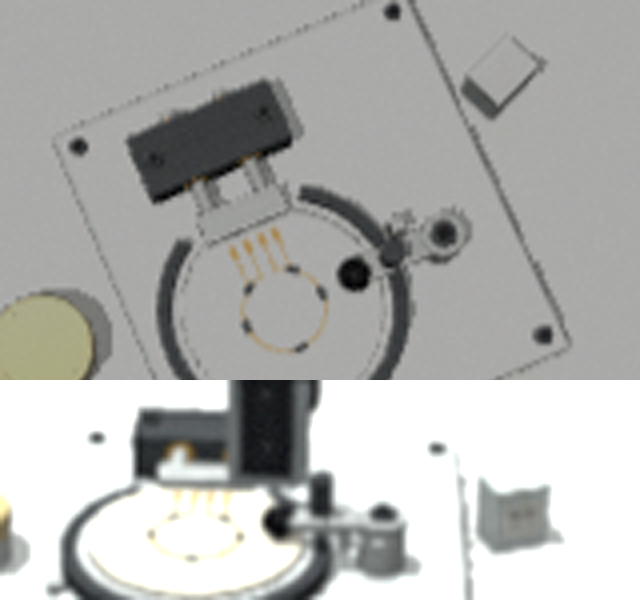

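The last picture shows the keeper closed over the disc: post at (444,234), nose at (353,273), arm parallel to the jig's +y edge. The disc and bar haven't shifted, and the jar and relay are where they were. Handing in.

```bash
python3 -c "
from plant import manip, cam, telemetry, ticket
print(ticket.job_done())"
```

```text
the job is handed in; nothing more can be done
None
```

I turned the disc until its flat lay against the alignment bar, swung the keeper in to its stop over it, withdrew the arm and handed the job in at about 19 s; my press readings stayed near 7 N, and the hand-in call gave no verdict.

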